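# Load two component cassettes into a sprung two-bay loader

## Robot

A 6-joint arm with a two-finger parallel gripper is mounted at the origin on the work surface. World frame = base frame: x ahead of the robot, y to its left, z up, the work surface at z = 0. Lengths are in m, angles in rad, forces in N, time in s.
With the tool pointing down it reaches from about 0.35 to 0.875 m from the base axis. Payload 4.2 kg.
Tool frame: the origin (TCP) lies between the finger pads; the fingertips stand 19 mm ahead of it and the grasp point (between the pads) is the TCP (ctrl.tip_reach is the distance from the TCP to the fingertips, in m); z points along the fingers, y is the direction in which the jaws open and shut (so a half turn about z gives the same grasp; the last joint's range is limited). The gripper opens to 87 mm and grips with 3 to 60 N. Pads are 19 mm wide; open, the fingers measure 117 mm over their backs; the gripper's body (75 mm by 190 mm) begins 51 mm behind the grasp point.
Start: joints at [1.519, 0.385, 0.008, 0, -1.194, -0.259], TCP at [0.191, 0.595, 0.242] pointing down, gripper open.
Joint ranges: [-3.14, 3.14], [-1.21, 2.06], [-1.07, 1.41], [-3.16, 2.05], [-2.99, -0.16], [-3.1, 3.1]. Speed limits (rad/s): [2.79, 2.79, 3.14, 3.14, 3.14, 3.14].

## Interface

Orientations are given as a rotation vector (axis times angle).
In Python, from station import ctrl gives the robot as it stands.
- The arm moves only by the tool step_arm, never from a script. Its argument "moves" is a list of rows, each a list of 3 entries, a list of its own where there are three numbers: the shift along the world's x, y, z in cm, then the turn, a rotation vector about the world's x, y, z in degrees, then the opening, from 0 (shut) to 1 (fully open). In form: [[[x, y, z], [rx, ry, rz], fingers], ...]. A call has 1 to 5 rows; each row is the pose to reach, as a shift and turn from the pose commanded when the call began; what a row does not reach only later rows make up. A row lasts 1/12 s, in which the tool goes at most 41.7 mm and 7.16 degrees, less where a joint would pass 70% of its speed; a pose out of reach is approached as far as the arm can. A call with a gripper value outside its range is refused whole. The fingers move at their own pace and stop on an object; the grip force is fixed at half the most. Time passes only in rows, so rows that repeat a pose let the fingers close. It gives the time, the measured TCP pose, the force and the opening at its end, in the units of the state.
- ctrl.sense(): the state, without advancing time (a new reading comes with each control period).
- ctrl.camera(name): name is "side" or "top"; returns the picture (480x640x3 uint8, red, green, blue); there is no depth.
- ctrl.calibration(name): a dict with "fx", "fy", "cx", "cy" (pixels), "rvec" (rotation vector, rad) and "tvec" (3), from world to camera coordinates, as OpenCV has them. Camera axes: x right, y down, z forward; pixel columns grow to the right and rows downward; lengths in m; the calibration is good to about 2 mm. A picture is of the moment at which its call begins. calibration takes no time and is no camera call.
- ctrl.job_done(): hands the job in, once; it reports no verdict.
Trained networks look in the newest picture that a camera, given by its name, has taken for a name from the list of things; names that differ only in an ending like _2 or _b are one class to them, and where a whole thing is asked for, a point or a joint stands for the part that bears it (a point fixed in the world has none). Each returns a list of dicts, best first, with "score" (0 to 1); they miss things now and then, are a little off and sometimes report something else, mostly with a low value. They report only what shows in the picture. A call takes as long as a camera call. They do not tell look-alikes from the thing itself.
- ctrl.search_frame(target, camera): "box" ([left, top, width, height] in pixels, round what is visible of it).
The state is a dict: "time": time; "joint_positions": joint angles; "joint_vel": joint speeds; "joint_torque": joint torques, N m; "tool_pos": TCP position; "orientation": TCP orientation; "force": force on the tool from outside, world axes, zero at the start; "wrist_torque": the same for the moment, N m; "gripper_width": finger opening in m.
Only numpy, scipy, OpenCV 4.12 (cv2) and the standard library are available. Lean on these libraries where they do the work, as an engineer would, in place of code of your own. Each camera call takes 0.05 s, during which the arm holds its last target. There are 200 camera calls.

## Task

Load both component cassettes, the blue one waiting on the loader's ledge and the orange one lying on the green mat, into the two bays of the cassette loader, one in each bay, lid up: press each one down against its spring lift until it latches and stays down by itself. The latches are set to different heights, so feel for each one and do not force a cassette once it has reached the stop below. Leave the other things on the bench where they are.

Things in the scene. Friction and masses are not known exactly. Their poses are not given: they have to be found in the camera images.
- loader: Grey two-bay cassette loader, 220 x 180 mm, fixed to the bench. Origin on the bench top midway between the two bay centres; x points along the lanes into the bays, y across towards the green-tagged bay, z up. Bay centres at x = 0, y = +47.5 and -47.5 mm. The aluminium ledge in front of the bays (x = -150 to -42 mm) is 105 mm high; rails and bay side walls stand 8 mm above it.
- bay_left (a point): Middle of the mouth of the bay at the loader's +y (green tag), at ledge height, axes as the loader's. The bay is an open-topped shaft, inside 84 mm (x) by 63 mm (y). Its back wall, inner face 42 mm beyond this point, stands 15 mm above the ledge and stops a cassette that is slid in along the lane. The block between the bays is 32 mm wide.
- bay_right (a point): The same point of the other, equal bay at the loader's -y (yellow tag).
- lane_left (a point): Point on the ledge in the middle of the lane that leads to the left bay, 100 mm before the bay's centre, axes as the loader's: a cassette can be set down here. The lane is about 78 mm wide between its rails and narrows by a funnel to the bay's 63 mm, from 70 to 42 mm before the bay's centre. The ledge's free end is 50 mm behind this point.
- lane_right (a point): The same point of the equal lane of the right bay, empty at first.
- lift_top_left (a point): Where the top of the left bay's white sprung lift waits, 1 mm below the ledge (this point does not move with the lift). A cassette on it has its top 134 mm above the bench. The lift pushes up with about 3 N here and 0.12 N more per mm, and a damper adds 0.04 N per mm/s. A cassette let go before it latches comes up again.
- lift_top_right (a point): The same point of the right bay, whose lift is alike.
- latch_left (a point): Point on the left bay's back wall, at ledge height, above its brass spring latch. The latch gives way to a cassette going down (a few N more) and snaps over its top edge. It is set to a new height each time, in each bay: the cassette must go down by 45 to 71 mm from the waiting lift. The push there is 8 to 15 N. A rubber stop (7 N/mm) lies 5 mm lower; never push with over 30 N.
- latch_right (a point): The same point of the right bay; its latch works alike but is set to another height.
- cassette_a_centre (a point): Centre of the blue plastic component cassette, a closed box 80 mm long (its x), 60 mm wide (its y), 30 mm high (z up, lid with white bars on top), 0.11 to 0.22 kg; the point is 15 mm above its underside. At first it rests on the ledge lane with its length along the lane, in front of the bay at the loader's y = +47.5 mm.
- cassette_b_centre (a point): Centre of the orange plastic component cassette, same shape, size and axes as the blue one; at first it lies lid up on the green cutting mat (2 mm thick), turned any way up to 45 degrees.
- cassette_a: The same blue cassette; origin at the centre of its underside.
- cassette_b: The same orange cassette; origin at the centre of its underside.
- multimeter: Bystander: red multimeter 160 x 80 x 40 mm lying on the bench; origin at the centre of its underside.
- spool_blue: Bystander: spool of blue wire, 68 mm diameter, 42 mm high; origin at the centre of its underside.
- spool_copper: Bystander: spool of copper wire, 68 mm diameter, 42 mm high; origin at the centre of its underside.
- screwdriver: Bystander: screwdriver 190 mm long lying on the bench; origin near its middle.
- flux: Bystander: white flux bottle, 44 mm diameter, 110 mm high, upright; origin at the centre of its underside.
- tin: Bystander: round brass-coloured tin, 70 mm diameter, 45 mm high; origin at the centre of its underside.
There are look-alikes about, which are no part of the job. There is more than one size of the cassette_b; the job needs the smaller.

How it is judged:
At the end, for the whole second after the job is handed in: Each bay holds one cassette, lid up (tilt under 0.12 rad) and at rest (under 0.02 m/s), within 8 mm along and 6 mm across of the bay's centre, latched: it stays down with its centre 40 to 80 mm above the bench although nothing presses on it (unlatched it would come up to about 119 mm) (((z of cassette_a_centre in the frame of loader between 0.04 and 0.08 m and x of cassette_a_centre in the frame of loader between -0.008 and 0.008 m and y of cassette_a_centre in the frame of loader between 0.0415 and 0.0535 m and z of cassette_b_centre in the frame of loader between 0.04 and 0.08 m and x of cassette_b_centre in the frame of loader between -0.008 and 0.008 m and y of cassette_b_centre in the frame of loader between -0.0535 and -0.0415 m) or (z of cassette_a_centre in the frame of loader between 0.04 and 0.08 m and x of cassette_a_centre in the frame of loader between -0.008 and 0.008 m and y of cassette_a_centre in the frame of loader between -0.0535 and -0.0415 m and z of cassette_b_centre in the frame of loader between 0.04 and 0.08 m and x of cassette_b_centre in the frame of loader between -0.008 and 0.008 m and y of cassette_b_centre in the frame of loader between 0.0415 and 0.0535 m)) and angle between each of cassette_a_centre, cassette_b_centre's own z axis and vertical below 0.12 rad and linear speed of each of cassette_a, cassette_b below 0.02 m/s); the robot touches nothing.
It fails at once if the gripper or arm presses with more than 30 N on a cassette that is down in a bay ((contact force between any of the fingers, the arm and cassette_a above 30 N and x of cassette_a_centre in the frame of loader above -0.02 m and z of cassette_a_centre in the frame of loader below 0.105 m) or (contact force between any of the fingers, the arm and cassette_b above 30 N and x of cassette_b_centre in the frame of loader above -0.02 m and z of cassette_b_centre in the frame of loader below 0.105 m)).
It fails at once if a bystander (multimeter, spools, screwdriver, flux bottle, tin) is moved by more than 20 mm (distance of any of multimeter, spool_blue, spool_copper, screwdriver, flux, tin from where it was at the start of the episode above 0.02 m).
It also fails if it takes over 70 s, if anything falls off the work surface, if the arm or the gripper's body presses on something with over 40 N, if the wrist force passes 120 N, or if a joint passes its speed limit or range.

## Working session

There is one attempt and no reset: what is moved stays moved. The work goes in short steps, Python scripts to look and compute and a tool call to move; the robot and the scene stay as the last step left them, time stands still between calls to the robot, and variables do not carry over. Pictures are saved under pics/ and viewed, about 8 in all and at most 12, crops included, and the job is handed in when it is done.

Besides the shell and the picture viewer there is one more tool, called as name(argument=value, ...) on one line, values as JSON. step_arm: Moves the arm, as the interface text tells. Its arguments: {"type":"object","properties":{"moves":{"type":"array","items":{"type":"array"}}},"required":["moves"]}

```bash
mkdir -p pics; cat > h.py <<'E'
import numpy as np,cv2
from station import ctrl
def snap(c,fn):
    im=ctrl.camera(c); cv2.imwrite('pics/'+fn,im[:,:,::-1]); return im
def cal(c):
    k=ctrl.calibration(c); K=np.array([[k['fx'],0,k['cx']],[0,k['fy'],k['cy']],[0,0,1]]); R=cv2.Rodrigues(np.array(k['rvec'],float))[0]; return K,R,np.array(k['tvec'],float)
def toplane(c,uv,z):
    K,R,t=cal(c); uv=np.atleast_2d(uv); d=(np.linalg.inv(K)@np.c_[uv,np.ones(len(uv))].T).T@R; o=-R.T@t
    return o+d*((z-o[2])/d[:,2])[:,None]
def proj(c,P):
    K,R,t=cal(c); p=(np.atleast_2d(P)@R.T+t)@K.T; return p[:,:2]/p[:,2:]
E
python3 - <<'E'
from h import *
for c in('top','side'):
    snap(c,c+'0.png'); K,R,t=cal(c); print(c,K[0,0],-R.T@t,R[2])
    for n in ('loader','cassette_a','cassette_b'): print(n,[(d['box'],round(d['score'],2)) for d in ctrl.search_frame(n,c)])
print(ctrl.sense())
E
```

```text
top 496.3889682207149 [ 0.32568082 -0.02372189  1.28599474] [ 0.17843082  0.00325123 -0.98394709]
loader [([179.5, 194.2, 107.4, 84.9], 0.7)]
cassette_a [([239.3, 233.0, 37.7, 29.5], 0.97), ([378.7, 246.9, 30.4, 31.4], 0.84), ([411.1, 194.2, 49.8, 43.9], 0.82)]
cassette_b [([239.3, 233.0, 37.7, 29.5], 0.97), ([378.7, 246.9, 30.4, 31.4], 0.84), ([411.1, 194.2, 49.8, 43.9], 0.82)]
side 580.8295897578816 [ 0.16500064 -0.94584435  1.19895423] [ 0.24818857  0.6124878  -0.75050725]
loader [([249.0, 146.5, 90.2, 95.1], 0.79)]
cassette_a [([364.8, 309.5, 37.7, 54.4], 0.88), ([303.1, 299.9, 33.7, 32.3], 0.69), ([268.1, 176.9, 34.4, 34.7], 0.64), ([227.2, 128.4, 19.8, 32.1], 0.47)]
cassette_b [([364.8, 309.5, 37.7, 54.4], 0.88), ([303.1, 299.9, 33.7, 32.3], 0.69), ([268.1, 176.9, 34.4, 34.7], 0.64), ([227.2, 128.4, 19.8, 32.1], 0.47)]
{'time': 0.4, 'joint_positions': array([ 1.51861100e+00,  3.84830350e-01,  7.71534923e-03, -9.07095208e-05,
       -1.19400651e+00, -2.58572910e-01]), 'joint_vel': array([-0.00036327, -0.00159484,  0.0019134 ,  0.00155248,  0.00052124,
        0.00127356]), 'joint_torque': array([ 6.75188971e-05, -3.89971089e+01,  1.87331629e+01,  4.21823636e+00,
        1.41796595e-02, -7.34126752e-05]), 'tool_pos': array([0.19107046, 0.59496961, 0.24138544]), 'orientation': array([ 3.10340942e+00, -4.86176510e-01, -7.91517801e-05]), 'force': array([0.07025263, 0.17465304, 0.29920679]), 'wrist_torque': array([ 0.00241215, -0.01223896, -0.02237699]), 'gripper_width': 0.08713404740413955}
```

View pics/top0.png

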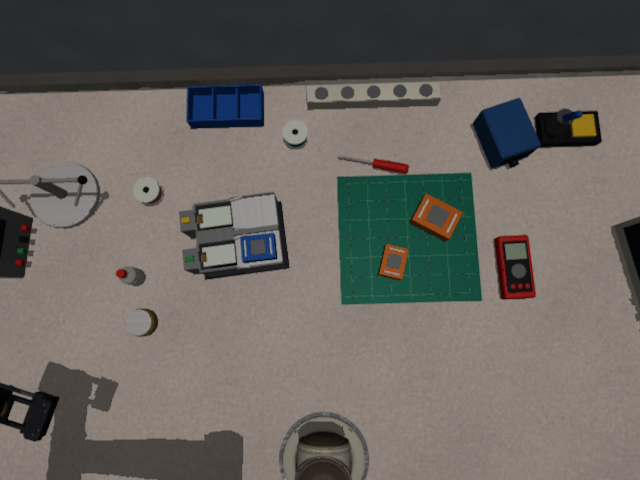

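View pics/side0.png

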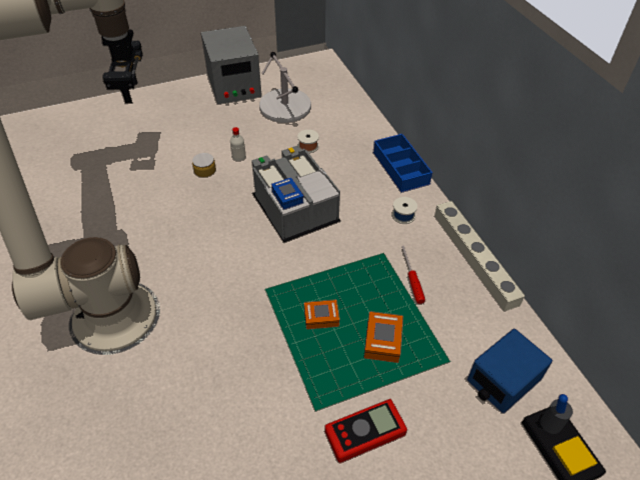

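Top view: loader at about (235,235), with the blue cassette at (259,248). The small orange cassette is at (394,262), the larger look-alike at (437,217). Bays point to image left (world +y), green tag at (190,258). The side view agrees.

```bash
python3 - <<'E'
from h import *
im=cv2.imread('pics/top0.png'); s=cv2.imread('pics/side0.png')
a=cv2.resize(im[185:285,170:295],None,fx=6,fy=6,interpolation=cv2.INTER_CUBIC)
cv2.imwrite('pics/crop1.png',a)
b=cv2.resize(s[140:245,240:350],None,fx=5.5,fy=5.5,interpolation=cv2.INTER_CUBIC)
cv2.imwrite('pics/crop2.png',b)
for c,I in (('top',im),('side',s)):
  hsv=cv2.cvtColor(I,cv2.COLOR_BGR2HSV)
  for n,lo,hi,z in (('blue',(105,150,60),(125,255,255),.135),('orange',(5,150,100),(16,255,255),.032)):
    m=cv2.inRange(hsv,lo,hi); m=cv2.morphologyEx(m,cv2.MORPH_CLOSE,np.ones((9,9)))
    k,_=cv2.findContours(m,0,2)
    for q in k:
      if cv2.contourArea(q)<300: continue
      r=cv2.minAreaRect(q); P=toplane(c,cv2.boxPoints(r),z)[:,:2]
      r2=cv2.minAreaRect(toplane(c,q[:,0].astype(float),z)[:,:2].astype(np.float32)*1000)
      print(c,n,np.round(r[0]),[np.round(x,1) for x in r2])
E
```

```text
top blue [258. 247.] [array([503.3, 137.3]), array([59.1, 79.3]), np.float64(4.5)]
top blue [511. 128.] [array([ 779.2, -481.6]), array([128.2, 101.3]), np.float64(17.0)]
top blue [224. 103.] [array([868.2, 220.2]), array([ 93.7, 184. ]), np.float64(0.0)]
top orange [394. 261.] [array([ 472.6, -191.7]), array([59.2, 79.5]), np.float64(74.5)]
top orange [437. 216.] [array([ 587.2, -309.7]), array([105.9,  79.7]), np.float64(60.1)]
side blue [513. 362.] [array([ 772.8, -523.7]), array([131.6, 102.8]), np.float64(17.2)]
side blue [288. 192.] [array([504. , 124.6]), array([ 64.6, 102.9]), np.float64(4.3)]
side blue [402. 162.] [array([844.4, 129.7]), array([220.5, 115.4]), np.float64(90.0)]
side orange [384. 333.] [array([ 590.8, -305.8]), array([108.6,  81.6]), np.float64(60.0)]
side orange [322. 314.] [array([ 472.7, -203.3]), array([77.4, 80.9]), np.float64(74.6)]
```

View pics/crop1.png

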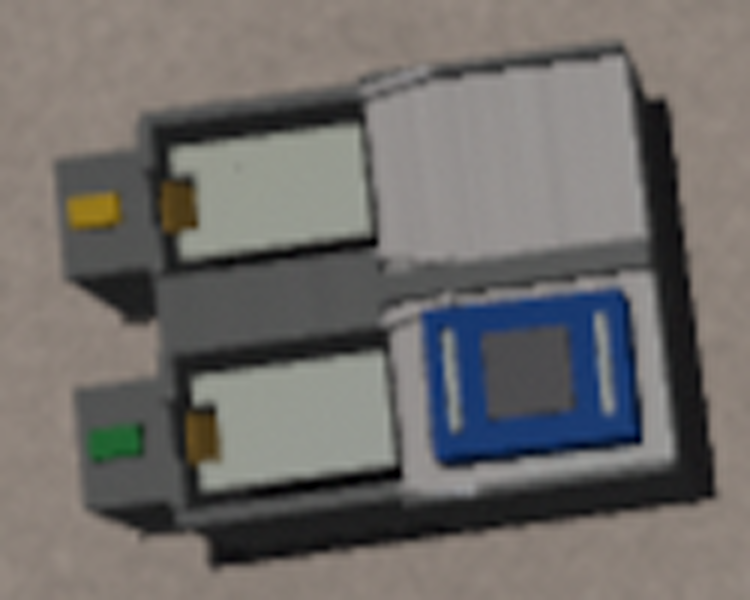

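View pics/crop2.png

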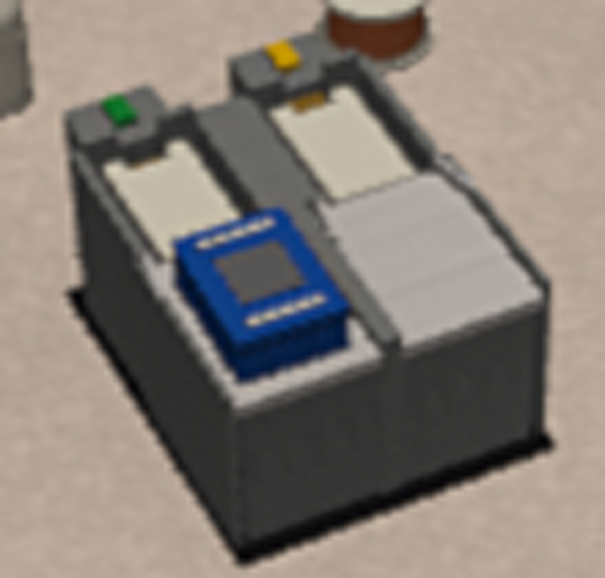

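Crop 1 gives the loader's rail and bay corners, and crop 2 confirms the geometry. The cassette is free in the green lane. Next I'll fit the loader pose.

```bash
python3 - <<'E'
from h import *
from scipy.optimize import least_squares
C=np.array([[651,254],[622,45],[676,465],[385,258],[385,305],[145,118]],float)
M=np.array([[-150,0,113],[-150,-90,113],[-150,90,113],[-42,-16,113],[-42,16,113],[50,-90,120]])/1000
def W(p,M):
    c,s=np.cos(p[2]),np.sin(p[2]); return np.c_[p[0]+c*M[:,0]-s*M[:,1],p[1]+s*M[:,0]+c*M[:,1],M[:,2]]
uv=np.array([170,185])+(C+.5)/6-.5
print(np.round(toplane('top',uv,.113),3))
f=lambda p:(proj('top',W(p,M[:5]))-uv[:5]).ravel()
r=least_squares(f,[.54,.2,1.57],loss='soft_l1'); p=r.x; print(p,np.degrees(p[2]),np.round(r.fun,1))
# side check
C2=np.array([[238,400],[548,290],[385,345]],float); uv2=np.array([240,140])+(C2+.5)/5.5-.5
print('side pred',np.round(proj('side',W(p,np.array([[-150,90,113],[-150,-90,113],[-150,0,113]])/1000)),1),np.round(uv2,1))
L=lambda x,y:np.round(W(p,np.array([[x,y,0]])/1000)[0,:2],4)
for n,x,y in(('bayL',0,47.5),('bayR',0,-47.5),('laneL',-100,47.5),('laneR',-100,-47.5)): print(n,L(x,y))
d=np.array([.5033,.1373])-p[:2]; R=np.array([[np.cos(p[2]),np.sin(p[2])],[-np.sin(p[2]),np.cos(p[2])]]); print('blue in loader',R@d)
# predicted tag/wall pixels drawn
E
```

```text
[[0.554 0.092 0.113]
 [0.641 0.103 0.113]
 [0.469 0.083 0.113]
 [0.556 0.199 0.113]
 [0.537 0.199 0.113]
 [0.617 0.297 0.113]]
[0.53875588 0.24162658 1.67785132] 96.13379904557368 [-0.1 -0.3  0.3 -1.3  0.2  1.4 -1.  -1.3  0.3  3.8]
side pred [[278.9 212.3]
 [339.1 190.6]
 [309.6 201.3]] [[282.9 212.3]
 [339.2 192.3]
 [309.6 202.3]]
bayL [0.4915 0.2366]
bayR [0.586  0.2467]
laneL [0.5022 0.1371]
laneR [0.5967 0.1473]
blue in loader [-0.09994083  0.04640026]
```

step_arm(moves=[[[10.6,-17.4,0],[0,0,-22],0.3],[[10.6,-17.4,0],[0,0,-22],0.3],[[10.6,-17.4,0],[0,0,-22],0.3],[[10.6,-17.4,0],[0,0,-22],0.3],[[10.6,-17.4,0],[0,0,-22],0.3]])

```text
time: 0.82
tool_pos: [0.2978, 0.4188, 0.2417]
orientation: [-2.954, 1.07, -0.0]
force: [0.8, -0.9, 0.6]
gripper_width: 0.0615
```

step_arm(moves=[[[10.6,-17.4,0],[0,0,-22],0.3],[[10.6,-17.4,0],[0,0,-22],0.3],[[10.6,-17.4,0],[0,0,-22],0.3],[[10.6,-17.4,0],[0,0,-22],0.3],[[10.6,-17.4,0],[0,0,-22],0.3]])

```text
time: 1.23
tool_pos: [0.4038, 0.2449, 0.242]
orientation: [-2.694, 1.614, -0.0]
force: [0.4, -0.1, -0.0]
gripper_width: 0.03
```

step_arm(moves=[[[10.7,-17.5,0],[0,0,-22],0.3],[[10.7,-17.5,0],[0,0,-22],0.3],[[10.7,-17.5,0],[0,0,-22],0.3],[[10.7,-17.5,0],[0,0,-22],0.3],[[10.7,-17.5,0],[0,0,-22],0.3]])

```text
time: 1.65
tool_pos: [0.5109, 0.0699, 0.2419]
orientation: [-2.337, 2.099, -0.001]
force: [0.5, 0.4, 0.3]
gripper_width: 0.0264
```

step_arm(moves=[[[0,0,-4],[0,0,0],0.3],[[0,0,-8],[0,0,0],0.3],[[0,0,-11],[0,0,0],0.3],[[0,0,-11],[0,0,0],0.3]])

```text
time: 1.98
tool_pos: [0.5059, 0.07, 0.1257]
orientation: [2.327, -2.094, -0.01]
force: [-1.9, -0.3, 0.6]
gripper_width: 0.0263
```

step_arm(moves=[[[-0.1,1,0],[0,0,0],0.3],[[-0.2,2,0],[0,0,0],0.3],[[-0.3,3,0],[0,0,0],0.3],[[-0.4,4,0],[0,0,0],0.3],[[-0.5,5,0],[0,0,0],0.3]])

```text
time: 2.4
tool_pos: [0.5058, 0.124, 0.1334]
orientation: [-2.337, 2.094, -0.002]
force: [0.8, -1.1, 1.2]
gripper_width: 0.0261
```

step_arm(moves=[[[-0.1,1,0],[0,0,0],0.3],[[-0.2,2,0],[0,0,0],0.3],[[-0.3,3,0],[0,0,0],0.3],[[-0.4,4,0],[0,0,0],0.3],[[-0.5,5,0],[0,0,0],0.3]])

```text
time: 2.82
tool_pos: [0.4999, 0.1731, 0.1315]
orientation: [2.338, -2.098, -0.0]
force: [0.2, -0.4, -0.3]
gripper_width: 0.0262
```

step_arm(moves=[[[0,0.3,0],[0,0,0],0.3],[[-0.1,0.6,0],[0,0,0],0.3],[[-0.1,0.9,0],[0,0,0],0.3],[[-0.1,1.2,0],[0,0,0],0.3],[[-0.1,1.2,0],[0,0,0],0.3]])

```text
time: 3.23
tool_pos: [0.4992, 0.1844, 0.1314]
orientation: [-2.338, 2.098, 0.0]
force: [-0.2, -0.5, -0.4]
gripper_width: 0.0265
```

```bash
python3 - <<'E'
from h import *
im=snap('top','top1.png')
a=cv2.resize(im[185:285,170:295],None,fx=6,fy=6,interpolation=cv2.INTER_CUBIC)
cv2.imwrite('pics/crop3.png',a[:,:,::-1])
E
```

```text
(no output)
```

View pics/crop3.png

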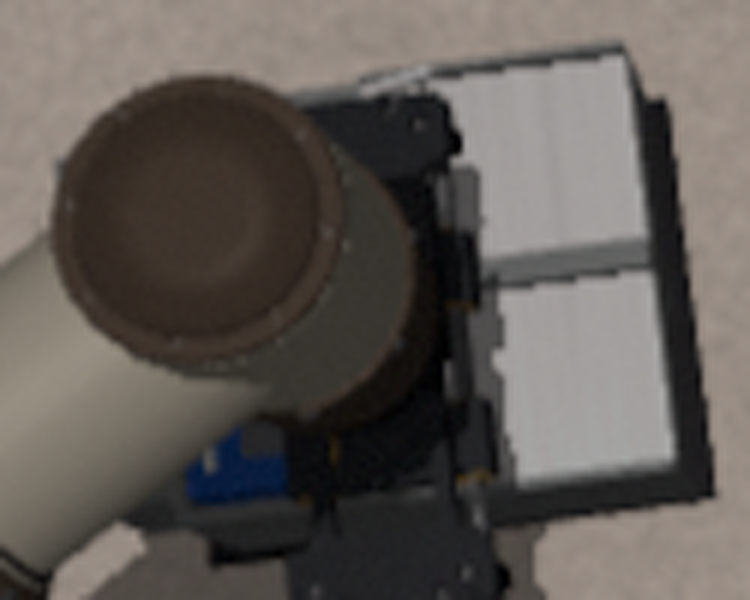

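The blue cassette is at the bay (lower-left corner about (190,500) in the crop). I'll push on until it meets the back wall.

step_arm(moves=[[[0,0.1,0],[0,0,0],0.3],[[0,0.2,0],[0,0,0],0.3],[[0,0.3,0],[0,0,0],0.3],[[0,0.3,0],[0,0,0],0.3]])

```text
time: 3.62
tool_pos: [0.4991, 0.187, 0.1315]
orientation: [2.338, -2.098, -0.0]
force: [-0.3, -1.3, 0.2]
gripper_width: 0.026
```

step_arm(moves=[[[0,0.1,0],[0,0,0],0.3],[[0,0.2,0],[0,0,0],0.3],[[0,0.2,0],[0,0,0],0.3]])

```text
time: 3.87
tool_pos: [0.4991, 0.1891, 0.1315]
orientation: [2.338, -2.098, -0.0]
force: [0.1, -0.4, -0.9]
gripper_width: 0.0258
```

step_arm(moves=[[[0,0.1,0],[0,0,0],0.3],[[0,0.2,0],[0,0,0],0.3],[[0,0.2,0],[0,0,0],0.3]])

```text
time: 4.12
tool_pos: [0.499, 0.1892, 0.1315]
orientation: [2.336, -2.096, 0.002]
force: [1.9, -7.3, -0.0]
gripper_width: 0.026
```

step_arm(moves=[[[0,0.1,0],[0,0,0],0.3],[[0,0.1,0],[0,0,0],0.3]])

```text
time: 4.28
tool_pos: [0.499, 0.1893, 0.1316]
orientation: [2.334, -2.095, 0.003]
force: [3.4, -9.9, 0.8]
gripper_width: 0.0264
```

step_arm(moves=[[[0,-1,0],[0,0,0],0.3],[[0.1,-1.5,3],[0,0,0],0.3],[[0,-1,3.6],[0,0,0],0.3],[[-0.4,2.2,3.6],[0,0,0],0.3],[[-0.7,4.4,3.6],[0,0,0],0.3]])

```text
time: 4.7
tool_pos: [0.4928, 0.2375, 0.1689]
orientation: [-2.333, 2.097, 0.0]
force: [0.1, -0.1, -0.4]
gripper_width: 0.026
```

step_arm(moves=[[[0,0,-0.6],[0,0,0],0.3],[[0,0,-1],[0,0,0],0.3],[[0,0,-1.2],[0,0,0],0.3],[[0,0,-1.2],[0,0,0],0.3]])

```text
time: 5.03
tool_pos: [0.4916, 0.2352, 0.1546]
orientation: [2.336, -2.098, -0.001]
force: [1.0, 0.2, -1.3]
gripper_width: 0.0262
```

step_arm(moves=[[[0,0,-0.7],[0,0,0],0.3],[[0,0,-1.4],[0,0,0],0.3],[[0,0,-2.1],[0,0,0],0.3],[[0,0,-2.8],[0,0,0],0.3],[[0,0,-3.5],[0,0,0],0.3]])

```text
time: 5.45
tool_pos: [0.4927, 0.2356, 0.1218]
orientation: [-2.337, 2.097, -0.001]
force: [-3.5, -0.3, 9.7]
gripper_width: 0.026
```

step_arm(moves=[[[0,0,-0.2],[0,0,0],0.3],[[0,0,-0.4],[0,0,0],0.3],[[0,0,-0.6],[0,0,0],0.3],[[0,0,-0.6],[0,0,0],0.3]])

```text
time: 5.78
tool_pos: [0.4926, 0.2356, 0.1154]
orientation: [-2.337, 2.098, -0.001]
force: [-1.3, 0.1, 6.2]
gripper_width: 0.026
```

step_arm(moves=[[[0,0,-0.2],[0,0,0],0.3],[[0,0,-0.4],[0,0,0],0.3],[[0,0,-0.4],[0,0,0],0.3]])

```text
time: 6.03
tool_pos: [0.4926, 0.2356, 0.1115]
orientation: [-2.337, 2.098, -0.001]
force: [-1.3, -0.7, 6.8]
gripper_width: 0.0261
```

step_arm(moves=[[[0,0,-0.2],[0,0,0],0.3],[[0,0,-0.2],[0,0,0],0.3]])

```text
time: 6.2
tool_pos: [0.4927, 0.2356, 0.1096]
orientation: [-2.337, 2.098, -0.001]
force: [-2.3, -0.9, 7.0]
gripper_width: 0.0258
```

step_arm(moves=[[[0,0,-0.2],[0,0,0],0.3],[[0,0,-0.2],[0,0,0],0.3]])

```text
time: 6.37
tool_pos: [0.4927, 0.2356, 0.1077]
orientation: [-2.337, 2.098, -0.001]
force: [-2.1, 0.4, 7.3]
gripper_width: 0.0262
```

step_arm(moves=[[[0,0,-0.2],[0,0,0],0.3],[[0,0,-0.2],[0,0,0],0.3]])

```text
time: 6.53
tool_pos: [0.4926, 0.2356, 0.1057]
orientation: [-2.337, 2.098, -0.001]
force: [-2.2, 0.3, 7.0]
gripper_width: 0.0262
```

step_arm(moves=[[[0,0,-0.2],[0,0,0],0.3],[[0,0,-0.2],[0,0,0],0.3]])

```text
time: 6.7
tool_pos: [0.4926, 0.2356, 0.1037]
orientation: [-2.337, 2.098, -0.001]
force: [-2.4, -1.1, 7.0]
gripper_width: 0.0265
```

step_arm(moves=[[[0,0,-0.2],[0,0,0],0.3],[[0,0,-0.2],[0,0,0],0.3]])

```text
time: 6.87
tool_pos: [0.4926, 0.2356, 0.1018]
orientation: [-2.337, 2.098, -0.001]
force: [-2.3, -0.4, 9.6]
gripper_width: 0.0258
```

step_arm(moves=[[[0,0,-0.2],[0,0,0],0.3],[[0,0,-0.2],[0,0,0],0.3]])

```text
time: 7.03
tool_pos: [0.4927, 0.2356, 0.0998]
orientation: [-2.337, 2.098, -0.001]
force: [-3.1, -0.9, 8.1]
gripper_width: 0.026
```

step_arm(moves=[[[0,0,-0.1],[0,0,0],0.3],[[0,0,-0.1],[0,0,0],0.3]])

```text
time: 7.2
tool_pos: [0.4926, 0.2356, 0.0987]
orientation: [-2.337, 2.098, -0.001]
force: [-2.4, -0.3, 6.6]
gripper_width: 0.0261
```

step_arm(moves=[[[0,0,-0.1],[0,0,0],0.3],[[0,0,-0.1],[0,0,0],0.3]])

```text
time: 7.37
tool_pos: [0.4927, 0.2356, 0.0978]
orientation: [-2.337, 2.098, -0.001]
force: [-2.6, -1.2, 8.4]
gripper_width: 0.0262
```

step_arm(moves=[[[0,0,-0.1],[0,0,0],0.3],[[0,0,-0.1],[0,0,0],0.3]])

```text
time: 7.53
tool_pos: [0.4926, 0.2356, 0.0968]
orientation: [-2.337, 2.098, -0.001]
force: [-2.5, -0.1, 8.3]
gripper_width: 0.0259
```

step_arm(moves=[[[0,0,-0.1],[0,0,0],0.3],[[0,0,-0.1],[0,0,0],0.3]])

```text
time: 7.7
tool_pos: [0.4927, 0.2356, 0.0959]
orientation: [-2.337, 2.098, -0.001]
force: [-2.6, -0.2, 8.3]
gripper_width: 0.0264
```

step_arm(moves=[[[0,0,-0.1],[0,0,0],0.3],[[0,0,-0.1],[0,0,0],0.3]])

```text
time: 7.87
tool_pos: [0.4926, 0.2356, 0.0949]
orientation: [-2.337, 2.098, -0.001]
force: [-2.1, -0.4, 8.2]
gripper_width: 0.0263
```

step_arm(moves=[[[0,0,-0.1],[0,0,0],0.3],[[0,0,-0.1],[0,0,0],0.3]])

```text
time: 8.03
tool_pos: [0.4927, 0.2356, 0.0939]
orientation: [-2.337, 2.098, -0.001]
force: [-1.3, -0.1, 8.5]
gripper_width: 0.0258
```

step_arm(moves=[[[0,0,-0.1],[0,0,0],0.3],[[0,0,-0.1],[0,0,0],0.3]])

```text
time: 8.2
tool_pos: [0.4927, 0.2356, 0.0929]
orientation: [-2.337, 2.098, -0.001]
force: [-2.5, -0.1, 8.7]
gripper_width: 0.0265
```

step_arm(moves=[[[0,0,-0.1],[0,0,0],0.3],[[0,0,-0.2],[0,0,0],0.3],[[0,0,-0.2],[0,0,0],0.3]])

```text
time: 8.45
tool_pos: [0.4927, 0.2357, 0.0917]
orientation: [-2.338, 2.097, -0.002]
force: [-4.7, -1.3, 14.6]
gripper_width: 0.026
```

step_arm(moves=[[[0,0,-0.1],[0,0,0],0.3],[[0,0,-0.2],[0,0,0],0.3],[[0,0,-0.2],[0,0,0],0.3]])

```text
time: 8.7
tool_pos: [0.4927, 0.2357, 0.0908]
orientation: [-2.338, 2.097, -0.002]
force: [-7.0, -1.2, 19.4]
gripper_width: 0.0262
```

Slope is about 5 N/mm, so this is probably the rubber stop. I'll rise and see whether the cassette stays down.

step_arm(moves=[[[0,0,0.3],[0,0,0],0.3],[[0,0,0.6],[0,0,0],0.3],[[0,0,0.6],[0,0,0],0.3]])

```text
time: 8.95
tool_pos: [0.4927, 0.2356, 0.0954]
orientation: [-2.337, 2.097, -0.001]
force: [-3.5, -0.6, 8.9]
gripper_width: 0.0258
```

step_arm(moves=[[[0,0,0.2],[0,0,0],0.3],[[0,0,0.4],[0,0,0],0.3],[[0,0,0.4],[0,0,0],0.3]])

```text
time: 9.2
tool_pos: [0.4925, 0.2357, 0.0979]
orientation: [-2.336, 2.098, -0.0]
force: [0.0, -0.4, 0.0]
gripper_width: 0.0264
```

Force drops to 0 at z 0.098, so blue has latched (top about 57 mm down). Next: up and over to the small orange cassette.

step_arm(moves=[[[0,0,4],[0,0,0],0.3],[[0,0,8],[0,0,0],0.3],[[0,0,12],[0,0,0],0.3],[[0,0,14],[0,0,0],1],[[0,0,14],[0,0,0],1]])

```text
time: 9.62
tool_pos: [0.4946, 0.2373, 0.2431]
orientation: [-2.33, 2.09, -0.004]
force: [1.0, -0.3, -0.4]
gripper_width: 0.0332
```

step_arm(moves=[[[-0.6,-14.2,0],[0,0,22.8],1],[[-0.6,-14.2,0],[0,0,22.8],1],[[-0.6,-14.2,0],[0,0,22.8],1],[[-0.6,-14.2,0],[0,0,22.8],1]])

```text
time: 9.95
tool_pos: [0.4846, 0.0908, 0.2362]
orientation: [2.707, -1.59, -0.003]
force: [0.3, 0.4, -0.3]
gripper_width: 0.0584
```

step_arm(moves=[[[-0.6,-14.2,0],[0,0,22.8],1],[[-0.6,-14.2,0],[0,0,22.8],1],[[-0.6,-14.2,0],[0,0,22.8],1],[[-0.6,-14.2,0],[0,0,22.8],1]])

```text
time: 10.28
tool_pos: [0.479, -0.0502, 0.2363]
orientation: [2.97, -1.022, -0.003]
force: [0.2, 0.3, 1.6]
gripper_width: 0.0832
```

step_arm(moves=[[[-0.8,-14.2,0],[0,0,22.8],1],[[-0.8,-14.2,0],[0,0,22.8],1],[[-0.8,-14.2,0],[0,0,22.8],1],[[-0.8,-14.2,0],[0,0,22.8],1],[[-0.8,-14.2,0],[0,0,22.8],1]])

```text
time: 10.7
tool_pos: [0.4708, -0.1944, 0.2359]
orientation: [3.112, -0.427, -0.004]
force: [1.6, 0.3, 0.1]
gripper_width: 0.0871
```

step_arm(moves=[[[0.1,0.2,-4],[0,0,0],1],[[0.1,0.2,-8],[0,0,0],1],[[0.1,0.2,-12],[0,0,0],1],[[0.1,0.2,-14],[0,0,0],1],[[0.1,0.2,-14],[0,0,0],1]])

```text
time: 11.12
tool_pos: [0.4685, -0.1873, 0.0918]
orientation: [-3.112, 0.424, 0.02]
force: [-0.9, -0.2, 0.5]
gripper_width: 0.0873
```

```bash
python3 - <<'E'
from h import *
im=snap('top','top2.png'); s=snap('side','side2.png')
a=cv2.resize(im[190:290,170:290],(480,400),interpolation=cv2.INTER_CUBIC); b=cv2.resize(s[270:370,270:350],(320,400),interpolation=cv2.INTER_CUBIC)
cv2.imwrite('pics/crop4.png',np.hstack([a,b])[:,:,::-1]); x=ctrl.sense(); print(x['tool_pos'],x['orientation'],x['joint_positions'])
E
```

```text
[ 0.47290591 -0.1879712   0.09696592] [ 3.11273293 -0.42068306 -0.00311556] [-5.86722880e-02  3.50753837e-01 -4.63515496e-01  5.92832943e-04
 -7.58547466e-01  1.36036759e+00]
```

View pics/crop4.png

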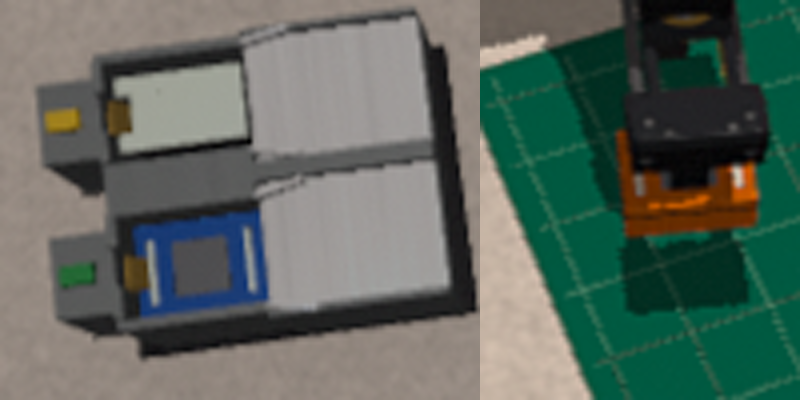

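Blue is down in the left bay with the brass latch over its edge. The gripper straddles the orange cassette correctly, so I'll descend and grip.

step_arm(moves=[[[0,-0.3,-2],[0,0,0],1],[[0,-0.3,-4],[0,0,0],1],[[0,-0.3,-5.5],[0,0,0],1],[[0,-0.3,-6.3],[0,0,0],1],[[0,-0.3,-6.3],[0,0,0],1]])

```text
time: 11.63
tool_pos: [0.4734, -0.1909, 0.0346]
orientation: [3.113, -0.421, 0.0]
force: [-0.5, -0.9, -0.2]
gripper_width: 0.087
```

step_arm(moves=[[[0,0,0],[0,0,0],0.5],[[0,0,0],[0,0,0],0.5],[[0,0,0],[0,0,0],0.5],[[0,0,0],[0,0,0],0.5],[[0,0,0],[0,0,0],0.5]])

```text
time: 12.05
tool_pos: [0.4735, -0.191, 0.0353]
orientation: [-3.113, 0.421, -0.002]
force: [0.8, -0.2, -0.7]
gripper_width: 0.0615
```

step_arm(moves=[[[0,0,0],[0,0,0],0.5],[[0,0,0],[0,0,0],0.5],[[0,0,2],[0,0,0],0.5],[[0,0,5],[0,0,0],0.5],[[0,0,8],[0,0,0],0.5]])

```text
time: 12.47
tool_pos: [0.4719, -0.1908, 0.1142]
orientation: [-3.113, 0.422, 0.006]
force: [0.3, 0.2, -1.0]
gripper_width: 0.0601
```

step_arm(moves=[[[0,0,4],[0,0,0],0.5],[[0,0,8],[0,0,0],0.5],[[0,0,12],[0,0,0],0.5],[[0,0,12],[0,0,0],0.5]])

```text
time: 12.8
tool_pos: [0.4773, -0.1921, 0.2432]
orientation: [3.111, -0.418, 0.027]
force: [0.8, -0.1, -0.6]
gripper_width: 0.0595
```

step_arm(moves=[[[4.1,11.3,0],[0,0,-22.8],0.5],[[4.1,11.3,0],[0,0,-22.8],0.5],[[4.1,11.3,0],[0,0,-22.8],0.5],[[4.1,11.3,0],[0,0,-22.8],0.5]])

```text
time: 13.13
tool_pos: [0.5153, -0.0743, 0.2338]
orientation: [-2.967, 1.03, -0.0]
force: [0.0, -0.6, -1.3]
gripper_width: 0.0597
```

step_arm(moves=[[[4.1,11.3,0],[0,0,-22.8],0.5],[[4.1,11.3,0],[0,0,-22.8],0.5],[[4.1,11.3,0],[0,0,-22.8],0.5],[[4.1,11.3,0],[0,0,-22.8],0.5]])

```text
time: 13.47
tool_pos: [0.5571, 0.0403, 0.2333]
orientation: [-2.706, 1.594, -0.0]
force: [-0.0, -0.2, -2.4]
gripper_width: 0.0597
```

step_arm(moves=[[[4.1,11.2,0],[0,0,-22.8],0.5],[[4.1,11.2,0],[0,0,-22.8],0.5],[[4.1,11.2,0],[0,0,-22.8],0.5],[[4.1,11.2,0],[0,0,-22.8],0.5],[[4.1,11.2,0],[0,0,-22.8],0.5]])

```text
time: 13.88
tool_pos: [0.5959, 0.1489, 0.2326]
orientation: [2.339, -2.094, -0.002]
force: [-0.0, -1.3, -1.6]
gripper_width: 0.0597
```

step_arm(moves=[[[0,0,-4],[0,0,0],0.5],[[0,0,-7],[0,0,0],0.5],[[0,0,-8.5],[0,0,0],0.5],[[0,0,-9.1],[0,0,0],0.5],[[0,0,-9.1],[0,0,0],0.5]])

```text
time: 14.3
tool_pos: [0.5949, 0.1457, 0.1417]
orientation: [2.335, -2.096, -0.002]
force: [0.6, 0.8, -1.1]
gripper_width: 0.0597
```

step_arm(moves=[[[0,0,-0.2],[0,0,0],0.5],[[0,0,-0.3],[0,0,0],0.5],[[0,0,-0.3],[0,0,0],0.5]])

```text
time: 14.55
tool_pos: [0.5967, 0.1471, 0.1419]
orientation: [-2.336, 2.097, -0.001]
force: [0.6, 0.3, -1.4]
gripper_width: 0.0599
```

step_arm(moves=[[[0,0,-0.1],[0,0,0],0.5],[[0,0,-0.2],[0,0,0],0.5],[[0,0,-0.2],[0,0,0],0.5]])

```text
time: 14.8
tool_pos: [0.5961, 0.1471, 0.1388]
orientation: [-2.338, 2.098, -0.0]
force: [-0.1, 0.0, -1.5]
gripper_width: 0.0599
```

step_arm(moves=[[[0,0,-0.1],[0,0,0],0.5],[[0,0,-0.1],[0,0,0],0.5],[[0,0,-0.1],[0,0,0],0.5]])

```text
time: 15.05
tool_pos: [0.5963, 0.1472, 0.1382]
orientation: [-2.338, 2.098, -0.001]
force: [-1.2, 0.1, 3.0]
gripper_width: 0.0596
```

step_arm(moves=[[[0,0,0],[0,0,0],1],[[0,0,0],[0,0,0],1],[[0,0,0],[0,0,0],1],[[0,0,1],[0,0,0],1],[[0,0,4],[0,0,0],1]])

```text
time: 15.47
tool_pos: [0.5934, 0.146, 0.1736]
orientation: [2.33, -2.093, -0.008]
force: [1.6, -0.1, -0.8]
gripper_width: 0.0833
```

step_arm(moves=[[[0,0,2],[0,0,0],1],[[0.4,-3.5,2],[0,0,0],0.3],[[0.7,-7.2,2],[0,0,0],0.3],[[0.7,-7.2,2],[0,0,0],0.3],[[0.7,-7.2,2],[0,0,0],0.3]])

```text
time: 15.88
tool_pos: [0.6033, 0.0734, 0.1984]
orientation: [-2.335, 2.101, -0.001]
force: [0.0, -0.4, -0.2]
gripper_width: 0.0681
```

step_arm(moves=[[[0,0,0],[0,0,0],0.3],[[0,0,0],[0,0,0],0.3],[[0,0,0],[0,0,0],0.3],[[0,0,0],[0,0,0],0.3],[[0,0,0],[0,0,0],0.3]])

```text
time: 16.3
tool_pos: [0.6031, 0.0758, 0.1975]
orientation: [2.339, -2.097, -0.0]
force: [0.5, 0.5, 0.5]
gripper_width: 0.0347
```

```bash
python3 - <<'E'
from h import *
im=snap('top','top3.png')
a=cv2.resize(im[190:290,170:290],(720,600),interpolation=cv2.INTER_CUBIC)
cv2.imwrite('pics/crop5.png',a[:,:,::-1]); x=ctrl.sense(); print(x['tool_pos'],x['gripper_width'])
E
```

```text
[0.6030588  0.07562106 0.19743509] 0.03175677560505531
```

View pics/crop5.png

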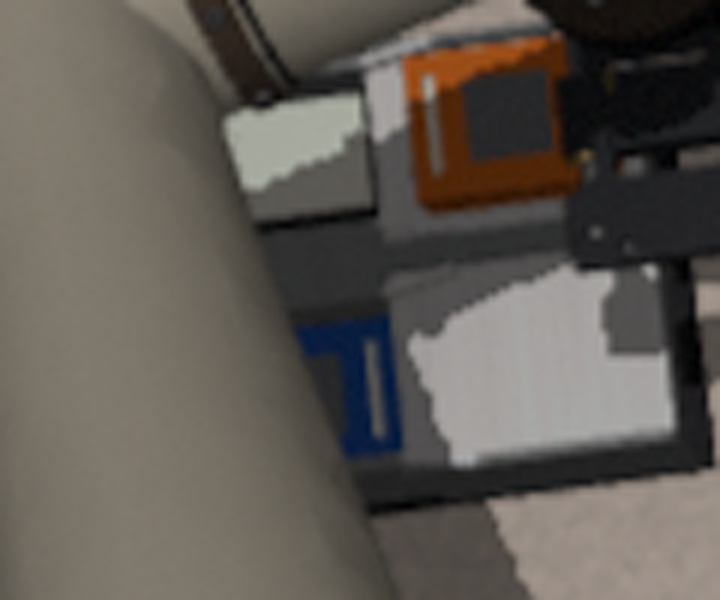

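Orange sits straight in the right lane, centre about (490,110) in the crop. Now push it in.

step_arm(moves=[[[0,0,-3],[0,0,0],0.3],[[0,0,-5.5],[0,0,0],0.3],[[0,0,-6.5],[0,0,0],0.3],[[0,0,-6.5],[0,0,0],0.3]])

```text
time: 16.68
tool_pos: [0.6013, 0.0747, 0.1296]
orientation: [2.334, -2.095, -0.005]
force: [-1.1, 0.7, -0.3]
gripper_width: 0.0266
```

step_arm(moves=[[[-0.1,1,0],[0,0,0],0.3],[[-0.2,2,0],[0,0,0],0.3],[[-0.3,3,0],[0,0,0],0.3],[[-0.4,4,0],[0,0,0],0.3],[[-0.5,5,0],[0,0,0],0.3]])

```text
time: 17.1
tool_pos: [0.5988, 0.1265, 0.134]
orientation: [-2.337, 2.096, -0.003]
force: [1.0, -1.5, 0.5]
gripper_width: 0.0261
```

step_arm(moves=[[[-0.1,1.2,0],[0,0,0],0.3],[[-0.2,2.4,0],[0,0,0],0.3],[[-0.3,3.6,0],[0,0,0],0.3],[[-0.5,4.8,0],[0,0,0],0.3],[[-0.6,6,0],[0,0,0],0.3]])

```text
time: 17.52
tool_pos: [0.5916, 0.1864, 0.1323]
orientation: [2.338, -2.098, -0.001]
force: [0.8, -0.8, 0.2]
gripper_width: 0.026
```

step_arm(moves=[[[0,0.2,0],[0,0,0],0.3],[[0,0.4,0],[0,0,0],0.3],[[0,0.6,0],[0,0,0],0.3],[[0,0.6,0],[0,0,0],0.3]])

```text
time: 17.85
tool_pos: [0.592, 0.1911, 0.1323]
orientation: [2.338, -2.098, -0.0]
force: [-0.9, -0.2, 0.0]
gripper_width: 0.0261
```

step_arm(moves=[[[0,0.2,0],[0,0,0],0.3],[[0,0.4,0],[0,0,0],0.3],[[0,0.5,0],[0,0,0],0.3],[[0,0.5,0],[0,0,0],0.3]])

```text
time: 18.18
tool_pos: [0.5921, 0.196, 0.1325]
orientation: [2.338, -2.098, -0.0]
force: [0.1, 0.2, 0.2]
gripper_width: 0.0263
```

step_arm(moves=[[[0,0.1,0],[0,0,0],0.3],[[0,0.2,0],[0,0,0],0.3],[[0,0.2,0],[0,0,0],0.3]])

```text
time: 18.43
tool_pos: [0.5921, 0.1981, 0.1325]
orientation: [-2.338, 2.098, 0.0]
force: [0.2, 0.3, 0.1]
gripper_width: 0.0259
```

step_arm(moves=[[[0,0.1,0],[0,0,0],0.3],[[0,0.2,0],[0,0,0],0.3],[[0,0.2,0],[0,0,0],0.3]])

```text
time: 18.68
tool_pos: [0.592, 0.1993, 0.1326]
orientation: [2.337, -2.097, 0.001]
force: [1.4, -3.9, 0.8]
gripper_width: 0.0262
```

Wall contact where predicted. Retreat, rise and press.

step_arm(moves=[[[0,-1,0],[0,0,0],0.3],[[0.1,-1.5,3],[0,0,0],0.3],[[0,-1,3.6],[0,0,0],0.3],[[-0.3,2.2,3.6],[0,0,0],0.3],[[-0.6,4.5,3.6],[0,0,0],0.3]])

```text
time: 19.1
tool_pos: [0.5869, 0.2461, 0.1701]
orientation: [-2.333, 2.097, -0.0]
force: [0.8, 0.4, -0.1]
gripper_width: 0.0263
```

step_arm(moves=[[[0,0,-0.6],[0,0,0],0.3],[[0,0,-1],[0,0,0],0.3],[[0,0,-1.2],[0,0,0],0.3],[[0,0,-1.2],[0,0,0],0.3]])

```text
time: 19.43
tool_pos: [0.5857, 0.2442, 0.1556]
orientation: [2.336, -2.098, -0.001]
force: [-0.6, -0.9, -0.6]
gripper_width: 0.0261
```

```bash
python3 - <<'E'
from h import *
s=snap('side','side3.png')
cv2.imwrite('pics/crop6.png',cv2.resize(s[100:245,210:370],None,fx=4.5,fy=4,interpolation=cv2.INTER_CUBIC)[:,:,::-1])
E
```

```text
(no output)
```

View pics/crop6.png

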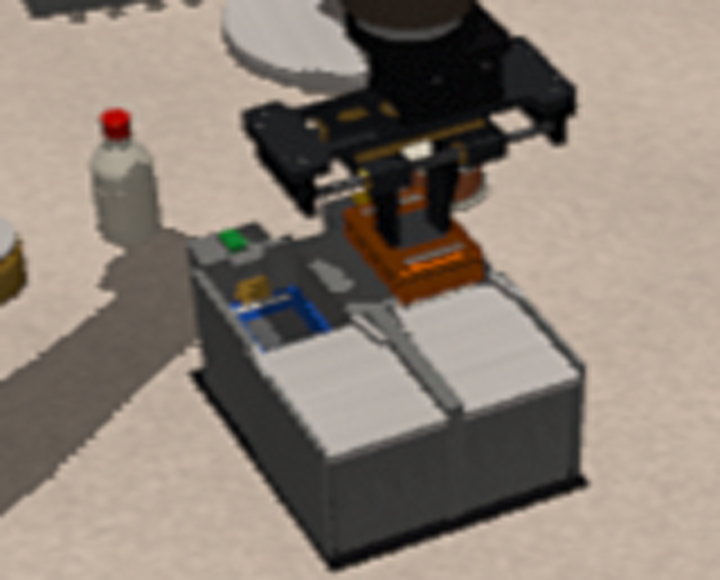

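Orange is at the right bay mouth (about (415,245)) with the fingers over its middle. Blue is latched low. Pressing now.

step_arm(moves=[[[0,0,-0.7],[0,0,0],0.3],[[0,0,-1.4],[0,0,0],0.3],[[0,0,-2.1],[0,0,0],0.3],[[0,0,-2.8],[0,0,0],0.3],[[0,0,-3.5],[0,0,0],0.3]])

```text
time: 19.9
tool_pos: [0.5872, 0.2447, 0.1235]
orientation: [-2.336, 2.096, -0.003]
force: [-2.8, -0.4, 8.9]
gripper_width: 0.026
```

step_arm(moves=[[[0,0,-0.2],[0,0,0],0.3],[[0,0,-0.5],[0,0,0],0.3],[[0,0,-0.8],[0,0,0],0.3],[[0,0,-0.8],[0,0,0],0.3]])

```text
time: 20.23
tool_pos: [0.5871, 0.2447, 0.1149]
orientation: [-2.337, 2.097, -0.002]
force: [0.3, -1.1, 6.8]
gripper_width: 0.0261
```

step_arm(moves=[[[0,0,-0.1],[0,0,0],0.3],[[0,0,-0.2],[0,0,0],0.3],[[0,0,-0.2],[0,0,0],0.3]])

```text
time: 20.48
tool_pos: [0.5871, 0.2447, 0.1132]
orientation: [-2.336, 2.097, -0.002]
force: [-1.1, -1.1, 6.5]
gripper_width: 0.0259
```

step_arm(moves=[[[0,0,-0.1],[0,0,0],0.3],[[0,0,-0.2],[0,0,0],0.3],[[0,0,-0.2],[0,0,0],0.3]])

```text
time: 20.73
tool_pos: [0.5871, 0.2447, 0.1113]
orientation: [-2.337, 2.097, -0.002]
force: [-1.0, -1.1, 7.4]
gripper_width: 0.0263
```

step_arm(moves=[[[0,0,-0.1],[0,0,0],0.3],[[0,0,-0.2],[0,0,0],0.3],[[0,0,-0.2],[0,0,0],0.3]])

```text
time: 20.98
tool_pos: [0.5871, 0.2447, 0.1094]
orientation: [-2.336, 2.097, -0.002]
force: [-0.8, -1.0, 8.0]
gripper_width: 0.0264
```

step_arm(moves=[[[0,0,-0.1],[0,0,0],0.3],[[0,0,-0.2],[0,0,0],0.3],[[0,0,-0.2],[0,0,0],0.3]])

```text
time: 21.23
tool_pos: [0.5872, 0.2447, 0.1072]
orientation: [-2.336, 2.097, -0.002]
force: [-0.0, -0.9, 6.2]
gripper_width: 0.0261
```

step_arm(moves=[[[0,0,-0.1],[0,0,0],0.3],[[0,0,-0.2],[0,0,0],0.3],[[0,0,-0.2],[0,0,0],0.3]])

```text
time: 21.48
tool_pos: [0.5872, 0.2447, 0.1053]
orientation: [-2.336, 2.097, -0.002]
force: [-1.2, -0.6, 6.9]
gripper_width: 0.0262
```

step_arm(moves=[[[0,0,-0.1],[0,0,0],0.3],[[0,0,-0.2],[0,0,0],0.3],[[0,0,-0.2],[0,0,0],0.3]])

```text
time: 21.73
tool_pos: [0.5871, 0.2447, 0.1034]
orientation: [-2.337, 2.097, -0.002]
force: [-1.7, -1.2, 7.0]
gripper_width: 0.0264
```

step_arm(moves=[[[0,0,-0.1],[0,0,0],0.3],[[0,0,-0.2],[0,0,0],0.3],[[0,0,-0.2],[0,0,0],0.3]])

```text
time: 21.98
tool_pos: [0.5871, 0.2447, 0.1014]
orientation: [-2.337, 2.097, -0.002]
force: [-1.7, -0.5, 7.9]
gripper_width: 0.026
```

step_arm(moves=[[[0,0,-0.1],[0,0,0],0.3],[[0,0,-0.2],[0,0,0],0.3],[[0,0,-0.2],[0,0,0],0.3]])

```text
time: 22.23
tool_pos: [0.5872, 0.2447, 0.1001]
orientation: [-2.337, 2.096, -0.003]
force: [-2.5, -0.3, 10.9]
gripper_width: 0.0263
```

step_arm(moves=[[[0,0,-0.1],[0,0,0],0.3],[[0,0,-0.1],[0,0,0],0.3]])

```text
time: 22.4
tool_pos: [0.5872, 0.2447, 0.0997]
orientation: [-2.337, 2.096, -0.003]
force: [-3.3, -0.9, 13.8]
gripper_width: 0.0262
```

step_arm(moves=[[[0,0,-0.1],[0,0,0],0.3],[[0,0,-0.1],[0,0,0],0.3]])

```text
time: 22.57
tool_pos: [0.5872, 0.2447, 0.0994]
orientation: [-2.337, 2.096, -0.003]
force: [-4.3, -1.0, 15.8]
gripper_width: 0.0262
```

About 7 N/mm: the stop. I'll rise and test.

step_arm(moves=[[[0,0,0.4],[0,0,0],0.3],[[0,0,0.6],[0,0,0],0.3],[[0,0,0.6],[0,0,0],0.3]])

```text
time: 22.82
tool_pos: [0.5872, 0.2447, 0.1039]
orientation: [-2.336, 2.096, -0.003]
force: [-1.9, -1.0, 7.7]
gripper_width: 0.026
```

step_arm(moves=[[[0,0,0.3],[0,0,0],0.3],[[0,0,0.5],[0,0,0],0.3],[[0,0,0.5],[0,0,0],0.3]])

```text
time: 23.07
tool_pos: [0.5863, 0.2448, 0.1067]
orientation: [-2.337, 2.098, 0.0]
force: [-0.2, -0.7, -0.6]
gripper_width: 0.0265
```

Force vanished at 0.107, so it has latched. Rise, clear the view and check.

step_arm(moves=[[[0,0,4],[0,0,0],0.3],[[0,0,8],[0,0,0],0.3],[[0,0,12],[0,0,0],0.3],[[0,0,14],[0,0,0],0.3],[[0,0,14],[0,0,0],0.3]])

```text
time: 23.48
tool_pos: [0.5885, 0.246, 0.2527]
orientation: [-2.331, 2.09, -0.006]
force: [0.3, -0.2, -0.1]
gripper_width: 0.0261
```

step_arm(moves=[[[-4,-16,0],[0,0,0],0.3],[[-4,-16,0],[0,0,0],0.3],[[-4,-16,0],[0,0,0],0.3],[[-4,-16,0],[0,0,0],0.3],[[-4,-16,0],[0,0,0],0.3]])

```text
time: 23.9
tool_pos: [0.543, 0.0797, 0.2454]
orientation: [2.33, -2.102, -0.004]
force: [-0.3, -0.2, -0.8]
gripper_width: 0.026
```

step_arm(moves=[[[-4,-16,0],[0,0,0],0.3],[[-4,-16,0],[0,0,0],0.3],[[-4,-16,0],[0,0,0],0.3],[[-4,-16,0],[0,0,0],0.3],[[-4,-16,0],[0,0,0],0.3]])

```text
time: 24.32
tool_pos: [0.5034, -0.0796, 0.2453]
orientation: [2.329, -2.104, -0.004]
force: [-0.0, -0.6, -0.5]
gripper_width: 0.0263
```

```bash
python3 - <<'E'
from h import *
im=snap('top','top4.png'); s=snap('side','side4.png')
a=cv2.resize(im[190:290,170:290],(480,400),interpolation=cv2.INTER_CUBIC); b=cv2.resize(s[140:240,240:320],(320,400),interpolation=cv2.INTER_CUBIC)
cv2.imwrite('pics/crop7.png',np.hstack([a,b])[:,:,::-1])
E
```

```text
(no output)
```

View pics/crop7.png

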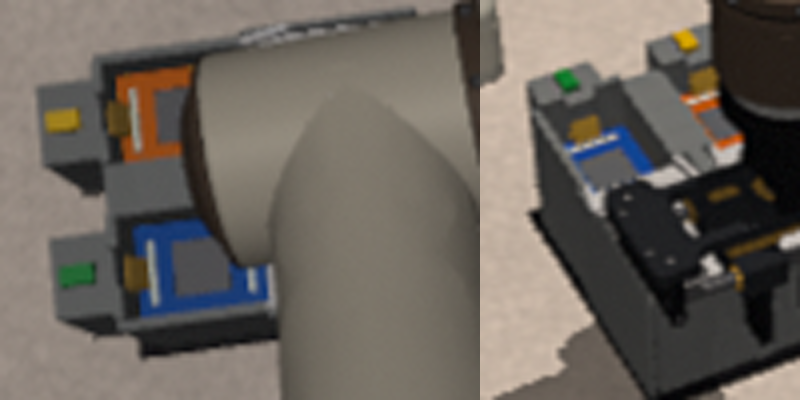

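Both cassettes stay down level in their bays, with the brass latches over their edges. Handing in.

```bash
python3 -c "
from station import ctrl
print(ctrl.job_done())"
```

```text
the job is handed in; nothing more can be done
None
```

Both cassettes are loaded and latched, and I handed the job in at about 24.4 s of the 70 s allowed. No verdict was reported.

- **Blue (left bay):** I pushed it along its lane to the back wall, then pressed it down. The push peaked at 19.4 N on the rubber stop.
- **Orange, the smaller one (right bay):** I gripped it on the mat, set it on the right lane, slid it in and pressed it down. The push peaked at 15.8 N on the stop.

**Last checks:**
- **Staying down:** On lifting off, the tool force fell to zero about 5 to 7 mm above each stop. The last top and side pictures show both cassettes still down and level, with the brass latches over their edges; the arm hid part of the orange one.
- **Feeling the latches:** I could not clearly feel either latch snap, because the force readings vary by about 1 to 2 N. Each time I recognised the stop from its slope of 5 to 7 N/mm, backed off, and confirmed the latch by the loss of force.
- **Final positions:** I judged these by eye and from where each cassette met the back wall; I did not measure them separately. I also did not check the bystanders afterwards, but the arm's path stayed clear of them.

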